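# Set the bead dispenser to the wooden rings

## Task

On the craft table stands a round bead dispenser whose turning cover clicks from one position to the next. Push the upright tab of the cover round with the fingertips until it has clicked into the position marked by the sample wooden ring (the flat one with a hole), and leave it there. Only push the tab, do not pinch it between the fingers, and leave the glue jar, the pot and the marker where they are.

Things in the scene. Friction and masses are not known exactly. Their poses are not given: they have to be found in the camera images.
- dispenser: The dispenser's grey drum, 304 mm across, 45 mm high, fixed to the table. Origin at the centre of its underside, on the cover's turning axis. Its -x side is the front. White ticks on top show the seven click positions: -120, -80, -40, 0, 40, 80, 120 degrees from the front, anticlockwise. The samples stand by the outer four, the middle three have none.
- cover: White turning cover, a disc of 160 mm, origin on the axis 45 mm above the table, flat top at 57 mm with a low boss (36 mm across, 6 mm high). Its x axis points to the tab. From tab at the front it turns 135 degrees each way to stops (it cannot pass the drum's back). Starts with the tab at the front. 2 to 4 N at the tab turns it; past half-way a detent pulls it into the next click position, up to 20 degrees ahead of the finger.
- tab (a point): The upright black tab at the cover's edge, a block 40 mm long (radially, 62 to 102 mm from the axis), 14 mm thick, 40 mm tall (57 to 97 mm above the table); part of the cover. This point is the centre of its foot, 82 mm from the axis, 57 mm above the table; x points outward from the axis, y anticlockwise along the rim, z up.
- sample_ring: Plain wooden sample glued on the drum's rim, one of four marking the outer click positions (which is where varies). Origin at the centre of its underside, on the drum's top (45 mm above the table), 131 mm from the cover's axis. Shape: a flat ring 36 mm across with a 20 mm hole, 12 mm high. This is the one to select.
- sample_ball: Plain wooden sample glued on the drum's rim, one of four marking the outer click positions (which is where varies). Origin at the centre of its underside, on the drum's top (45 mm above the table), 131 mm from the cover's axis. Shape: a ball of 28 mm.
- sample_cube: Plain wooden sample glued on the drum's rim, one of four marking the outer click positions (which is where varies). Origin at the centre of its underside, on the drum's top (45 mm above the table), 131 mm from the cover's axis. Shape: a cube of 26 mm.
- sample_rod: Plain wooden sample glued on the drum's rim, one of four marking the outer click positions (which is where varies). Origin at the centre of its underside, on the drum's top (45 mm above the table), 131 mm from the cover's axis. Shape: an upright rod 14 mm thick, 36 mm high.
- glue_jar: Loose closed jar, 64 mm across, 55 mm high, beside the drum on its +y side; not to be moved. Origin at the centre of its underside.
- pot: Loose empty white cup, 76 mm across, 85 mm high, beside the drum on its -y side; not to be moved. Origin at the centre of its underside.
- marker: Loose marker pen lying on the table beyond the drum, 140 mm long, 16 to 18 mm thick; not to be moved. Origin at the middle of its underside, x along it.

How it is judged:
On the way:
1. the fingers push against the cover (its tab) (contact force between the fingers and cover above 0.3 N), for 0.05 s.
At the end, for the whole second after the job is handed in: The cover is at rest with the tab pointing at the sample ring, within 18 mm sideways at the sample (about 8 degrees), which means clicked into that position (y of sample_ring in the frame of tab between -0.018 and 0.018 m and x of sample_ring in the frame of tab above 0.03 m and angular speed of cover below 0.1 rad/s); the robot touches nothing.
It fails at once if the glue jar is shifted or lifted more than 20 mm from its place (distance of glue_jar from where it was at the start of the episode above 0.02 m).
It fails at once if the pot is shifted or lifted more than 20 mm from its place (distance of pot from where it was at the start of the episode above 0.02 m).
It fails at once if the marker is shifted or lifted more than 20 mm from its place (distance of marker from where it was at the start of the episode above 0.02 m).
It fails at once if the tab is pinched or held between the fingers (y of the grasp point in the frame of tab between -0.007 and 0.007 m and x of the grasp point in the frame of tab between -0.028 and 0.028 m and z of the grasp point in the frame of tab below 0.045 m and contact force between the fingers and cover above 0.5 N).
It also fails if it takes over 42 s, if anything falls off the work surface, if the arm or the gripper's body presses on something with over 40 N, if the wrist force passes 120 N, or if a joint passes its speed limit or range.

## Robot

A 6-joint arm with a two-finger parallel gripper is mounted at the origin on the work surface. World frame = base frame: x ahead of the robot, y to its left, z up, the work surface at z = 0. Lengths are in m, angles in rad, forces in N, time in s.
With the tool pointing down it reaches from about 0.35 to 0.975 m from the base axis. Payload 7.1 kg.
Tool frame: the origin (TCP) lies midway between the tips of the shut fingers; the grasp point (between the pads) lies 19 mm behind it (r.grip_depth is the distance from the TCP to the grasp point, in m); z points along the fingers, y is the direction in which the jaws open and shut (so a half turn about z gives the same grasp; the last joint's range is limited). The gripper opens to 88 mm and grips with 3 to 60 N. Pads are 20 mm wide; open, the fingers measure 115 mm over their backs; the gripper's body (75 mm by 178 mm) begins 61 mm behind the grasp point.
Start: joints at [-1.155, 0.423, 1.63, -0, 1.089, -0.019], TCP at [0.263, -0.567, 0.223] pointing down, gripper open.
Joint ranges: [-3, 3], [-0.9, 2.11], [0.09, 2.58], [-1.31, 4.45], [0.11, 2.69], [-2.54, 2.54]. Speed limits (rad/s): [2.39, 2.39, 3.01, 3.14, 3.14, 3.14].

## Interface

Orientations are given as a unit quaternion [x, y, z, w].
In Python, from station import r gives the robot as it stands. The module is installed in compiled form; this text tells all that it offers.
- The arm moves only by the tool send_rows, never from a script. Its argument "rows" is one flat list of numbers, 4 for each row, row after row: the shift along the tool's x, y, z in cm, then the turn about the tool's z in rad. In form: [dx, dy, dz, turn, dx, dy, dz, turn, ...]. A call has 1 to 10 rows; each row is the pose to reach, as a shift and turn from the pose commanded when the call began, along the tool's axes at that moment; what a row does not reach only later rows make up. A row lasts 1/12 s, in which the tool goes at most 41.7 mm and 7.16 degrees, less where a joint would pass 70% of its speed; a pose out of reach is approached as far as the arm can. A call with a gripper value outside its range is refused whole. "jaw" is the closure, from 0 (fully open) to 1 (shut), set as the call begins (left out, the last holds). The fingers move at their own pace and stop on an object; "squeeze" is the grip in N (left out, the last holds). Time passes only in rows, so rows that repeat a pose let the fingers close. It gives the time, the measured TCP pose, the force and the opening at its end, in the units of the state.
- r.state(): the state, without advancing time (a new reading comes with each control period).
- r.get_image(name): name is "scene" or "side" or "wrist"; returns a dict with "color" (420x560x3 uint8, blue, green, red), "fx", "fy", "cx", "cy" (pixels), "world_from_camera" (4x4, takes a point from camera to world coordinates); the wrist camera has in their place "hand_eye" (4x4, takes a point from camera to tool coordinates, whose origin is the TCP and whose axes are the flange's). Camera axes: x right, y up, looking along -z (the intrinsics and any distortion apply to the point x, -y, -z); pixel columns grow to the right and rows downward; lengths in m; the calibration is good to about 2 mm. A picture is of the moment at which its call begins: read the wrist's pose just before it. There is no depth.
- r.job_done(): hands the job in, once; it reports no verdict.
The state is a dict: "time": time; "joint_positions": joint angles; "qd": joint speeds; "tau": joint torques, N m; "eef_pos": TCP position; "orientation": TCP orientation; "ft_force": force on the tool from outside, world axes, zero at the start; "torque": the same for the moment, N m; "opening": opening from 0.0 (shut) to 1.0 (fully open).
Only numpy, scipy, OpenCV 4.12 (cv2) and the standard library are available. Lean on these libraries where they do the work, as an engineer would, in place of code of your own. Each camera call takes 0.05 s, during which the arm holds its last target.

## Working session

There is one attempt and no reset: what is moved stays moved. The work goes in short steps, Python scripts to look and compute and a tool call to move; the robot and the scene stay as the last step left them, time stands still between calls to the robot, and variables do not carry over. Pictures are saved under pics/ and viewed, and the job is handed in when it is done.

Besides the shell and the picture viewer there is one more tool, called after "Emit:" as name(argument=value, ...), one argument or row to a line, values as JSON. send_rows: Moves the arm, as the interface text tells. Its arguments: {"type":"object","properties":{"rows":{"type":"array"},"jaw":{"type":"number"},"squeeze":{"type":"number"}},"required":["rows"]}

```bash
mkdir -p pics; cat > h.py <<'E'
from station import r
import numpy as np, cv2
E
python3 - <<'E'
from h import *
import pickle
d={}
for n in ("scene","side"):
    i=r.get_image(n); cv2.imwrite(f"pics/{n}0.png",i["color"]); d[n]=i
    print(n,i["fx"],i["fy"],i["cx"],i["cy"],np.round(i["world_from_camera"],3).tolist(),[k for k in i])
pickle.dump(d,open("im0.pkl","wb"))
s=r.state(); print(s)
E
```

```text
scene 447.1807256657726 447.1807256657726 284.3095831959081 204.04490550467196 [[0.258, -0.695, 0.671, 1.242], [0.966, 0.183, -0.182, -0.155], [0.004, 0.696, 0.718, 0.726], [0.0, 0.0, 0.0, 1.0]] ['color', 'fx', 'fy', 'cx', 'cy', 'world_from_camera']
side 457.8915548600222 457.8915548600222 274.5940822197903 208.13870810698634 [[0.998, 0.033, -0.048, 0.586], [-0.058, 0.577, -0.815, -0.725], [0.0, 0.816, 0.578, 0.597], [0.0, 0.0, 0.0, 1.0]] ['color', 'fx', 'fy', 'cx', 'cy', 'world_from_camera']
{'time': 0.1, 'joint_positions': array([-1.15498819e+00,  4.23762306e-01,  1.63062750e+00,  2.53009612e-05,
        1.08860682e+00, -1.89734236e-02]), 'qd': array([-3.72573628e-04,  8.10392761e-05, -7.63109396e-04, -6.06740962e-04,
        2.40102230e-04, -4.32938969e-04]), 'tau': array([-1.10006084e-03, -5.45615458e+01, -2.74328148e+01,  6.43923157e-02,
        1.87456602e-02, -2.85518792e-05]), 'eef_pos': array([ 0.2630936 , -0.56635774,  0.22197529]), 'orientation': array([ 9.76464562e-01,  2.15676762e-01, -1.27389987e-04, -6.90421731e-04]), 'ft_force': array([-0.25947438, -0.17472878, -0.44200408]), 'torque': array([-0.02520113,  0.00106664, -0.00256909]), 'opening': 1.0032166872609496}
```

View pics/scene0.png

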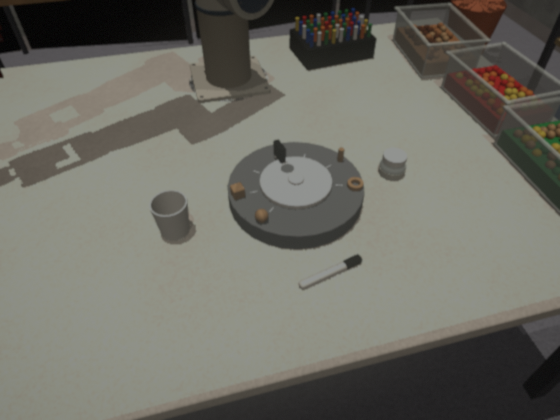

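View pics/side0.png

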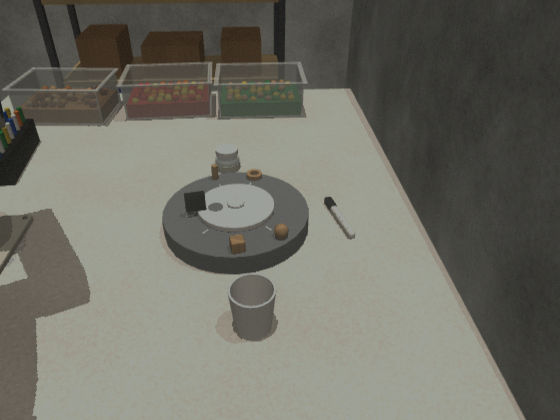

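The scene picture shows the ring at (355,183), rod at (341,154), cube at (238,191), ball at (262,215), tab at (280,150), boss at (296,179) and jar at (394,160). In the side picture the ring is at (254,174), rod (215,171), cube (237,243), ball (281,232), boss (235,203) and tab (195,203). I'll back-project these points onto their known heights.

```bash
cat >> h.py <<'E'
def ray(i,u,v,z):
    T=np.array(i["world_from_camera"]); d=T[:3,:3]@np.array([(u-i["cx"])/i["fx"],-(v-i["cy"])/i["fy"],-1]); p=T[:3,3]
    return p+d*(z-p[2])/d[2]
def proj(i,P):
    T=np.linalg.inv(np.array(i["world_from_camera"])); P=np.atleast_2d(P)@T[:3,:3].T+T[:3,3]
    return np.c_[i["cx"]+i["fx"]*P[:,0]/-P[:,2], i["cy"]-i["fy"]*P[:,1]/-P[:,2]]
E
python3 - <<'E'
from h import *
import pickle
d=pickle.load(open("im0.pkl","rb"))
m={"scene":dict(boss=(296,179,.063),ring=(355,183,.055),rod=(341,150,.081),cube=(238,191,.058),ball=(262,215,.059),tabtop=(279,143,.097),jar=(395,154,.055),pot=(171,203,.085)),
"side":dict(boss=(235,203,.063),ring=(254,174,.055),rod=(215,166,.081),cube=(237,243,.058),ball=(281,232,.059),tabtop=(195,192,.097),jar=(227,149,.055),pot=(252,290,.085))}
for n in m:
    b=ray(d[n],*m[n]["boss"])
    for k,v in m[n].items():
        p=ray(d[n],*v); q=(p-b)[:2]; print(n,k,np.round(p[:2],3),"rad",round(np.hypot(*q),3),"az",round(np.degrees(np.arctan2(q[1],q[0]))))
# overlay enlarged
for n,(x0,y0,x1,y1) in dict(scene=(210,120,420,260),side=(140,130,320,275)).items():
    im=d[n]["color"][y0:y1,x0:x1]; f=3.8 if n=="scene" else 4
    cv2.imwrite(f"pics/{n}_zoom.png",cv2.convertScaleAbs(cv2.resize(im,None,fx=f,fy=f,interpolation=cv2.INTER_CUBIC),alpha=1.6))
E
```

```text
scene boss [0.556 0.057] rad 0.0 az 0
scene ring [0.593 0.181] rad 0.129 az 73
scene rod [0.507 0.177] rad 0.13 az 112
scene cube [ 0.555 -0.072] rad 0.129 az -90
scene ball [ 0.637 -0.038] rad 0.125 az -49
scene tabtop [0.466 0.042] rad 0.091 az -170
scene jar [0.524 0.308] rad 0.253 az 97
scene pot [ 0.583 -0.211] rad 0.269 az -84
side boss [0.55  0.051] rad 0.0 az 0
side ring [0.591 0.177] rad 0.133 az 72
side rod [0.504 0.174] rad 0.131 az 110
side cube [ 0.555 -0.072] rad 0.123 az -88
side ball [ 0.638 -0.045] rad 0.13 az -48
side tabtop [0.472 0.045] rad 0.078 az -175
side jar [0.526 0.302] rad 0.252 az 95
side pot [ 0.58 -0.22] rad 0.272 az -84
```

View pics/scene_zoom.png

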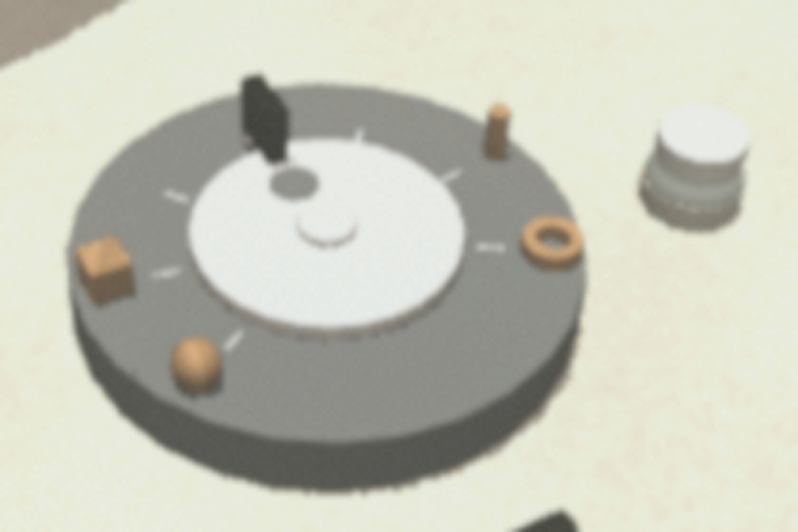

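```bash
cat >> h.py <<'E'
from scipy.spatial.transform import Rotation as R
C=np.array([.5516,.0558]); AZ0=192
def totool(P):
    s=r.state(); M=R.from_quat(s["orientation"]).as_matrix()
    return np.round((np.atleast_2d(P)-s["eef_pos"])@M*100,1).tolist()
def pol(az,rad,z): 
    a=np.radians(az); return [C[0]+rad*np.cos(a),C[1]+rad*np.sin(a),z]
def tabaz(faz,rad): # tab azimuth when finger (20x27 shut) touches its anticlockwise face
    M=R.from_quat(r.state()["orientation"]).as_matrix(); p=np.array(pol(faz,rad,0))[:2]-C
    for t in np.arange(faz,faz-40,-.25):
        n=np.array([-np.sin(np.radians(t)),np.cos(np.radians(t))])
        if p@n-(abs(n@M[:2,0])*.01+abs(n@M[:2,1])*.0135)>=.007: return t
E
python3 - <<'E'
from h import *
print(totool([pol(216,.082,.17),pol(216,.082,.07)]), pol(216,.082,.07), tabaz(216,.082))
E
```

```text
[[44.3, -42.7, 5.3], [44.3, -42.7, 15.3]] [np.float64(0.4852606064612543), np.float64(0.007601609312017213), 0.07] 201.0
```

Emit:
send_rows(
  rows=[44.3, -42.7, 0, 0, 44.3, -42.7, 0, 0, 44.3, -42.7, 0, 0, 44.3, -42.7, 0, 0, 44.3, -42.7, 0, 0, 44.3, -42.7, 0, 0, 44.3, -42.7, 0, 0, 44.3, -42.7, 0, 0, 44.3, -42.7, 0, 0, 44.3, -42.7, 0, 0],
  jaw=1,
  squeeze=10,
)

```text
time: 0.93
eef_pos: [0.4136, -0.1763, 0.2227]
orientation: [0.977, 0.215, -0.0, -0.0]
ft_force: [0.9, -0.2, 0.3]
opening: 0.28
```

```bash
python3 - <<'E'
from h import *
print(totool([pol(216,.082,.15)]))
E
```

```text
[[14.2, -13.7, 7.3]]
```

Emit:
send_rows(
  rows=[14.0, -13.5, 2, 0, 14.0, -13.5, 4, 0, 14.0, -13.5, 5, 0, 14.0, -13.5, 6, 0, 14.0, -13.5, 6, 0, 14.0, -13.5, 6, 0, 14.0, -13.5, 6, 0, 14.0, -13.5, 6, 0],
)

```text
time: 1.6
eef_pos: [0.4833, 0.0032, 0.1625]
orientation: [0.976, 0.216, -0.0, -0.0]
ft_force: [0.3, 0.6, 0.4]
opening: 0.004
```

```bash
python3 - <<'E'
from h import *
print(r.state()["eef_pos"],r.state()["opening"],totool([pol(216,.082,.07)]))
i=r.get_image("wrist"); cv2.imwrite("pics/w1.png",i["color"])
i=r.get_image("side"); cv2.imwrite("pics/s1.png",i["color"])
E
```

```text
[0.48329151 0.00316824 0.16248997] 0.0035720372361660556 [[0.4, -0.3, 9.2]]
```

View pics/w1.png

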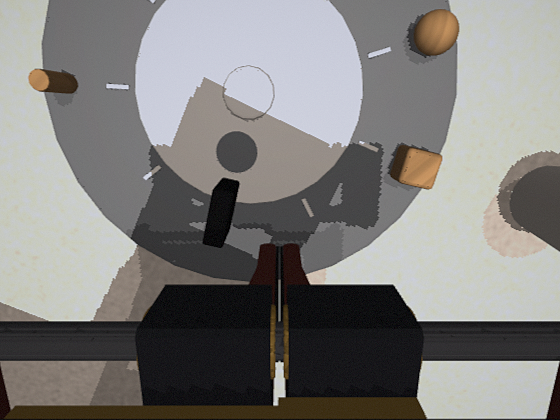

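View pics/s1.png

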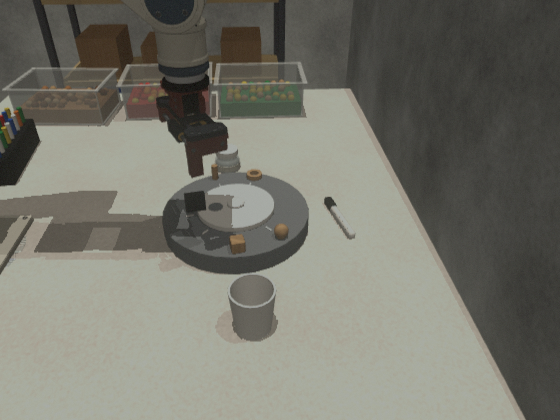

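The wrist picture shows shut fingertips at about (280,245), to the right of (anticlockwise from) the black tab at (218,210), with the boss at (248,92). I'll check the centre with the wrist calibration before going down.

```bash
python3 - <<'E'
from h import *
s=r.state(); i=r.get_image("wrist")
T=np.eye(4); T[:3,:3]=R.from_quat(s["orientation"]).as_matrix(); T[:3,3]=s["eef_pos"]
i["world_from_camera"]=T@np.array(i["hand_eye"])
for n,u,v,z in [("boss",248,92,.063),("tab top far",225,186,.097),("tab top near",218,245,.097),("rod",42,79,.081),("cube",418,168,.071),("tcp proj",0,0,0)]:
    p=ray(i,u,v,z); q=p[:2]-C; print(n,p.round(4)[:2],np.hypot(*q).round(3),np.degrees(np.arctan2(q[1],q[0])).round(1))
print(proj(i,[s["eef_pos"],[*C,.063]]))
E
```

```text
boss [0.5499 0.0558] 0.002 -178.8
tab top far [0.4914 0.0431] 0.062 -168.1
tab top near [0.4525 0.032 ] 0.102 -166.5
rod [0.5024 0.1751] 0.129 112.4
cube [ 0.5534 -0.073 ] 0.129 -89.2
tcp proj [0.5313 0.2687] 0.214 95.4
[[278.01508183 263.57204773]
 [248.93131874  89.65218399]]
```

Emit:
send_rows(
  rows=[0.3, -0.2, 3, 0, 0.3, -0.2, 6, 0, 0.3, -0.2, 8, 0, 0.3, -0.2, 9, 0, 0.3, -0.2, 9, 0, 0.3, -0.2, 9, 0],
)

```text
time: 2.25
eef_pos: [0.4857, 0.0056, 0.0731]
orientation: [0.977, 0.215, -0.0, -0.0]
ft_force: [-0.3, -0.0, -0.0]
opening: 0.006
```

```bash
python3 - <<'E'
from h import *
s=r.state();print(s["eef_pos"],s["ft_force"])
az=np.arange(211,160,-5); print([(a,tabaz(a,.082)) for a in az]); print(totool([pol(a,.082,.071) for a in az]))
E
```

```text
[0.48574506 0.00564002 0.07309817] [-0.31894029 -0.02361308 -0.02556755]
[(np.int64(211), np.float64(195.25)), (np.int64(206), np.float64(189.75)), (np.int64(201), np.float64(184.5)), (np.int64(196), np.float64(179.25)), (np.int64(191), np.float64(174.0)), (np.int64(186), np.float64(169.0)), (np.int64(181), np.float64(164.0)), (np.int64(176), np.float64(159.25)), (np.int64(171), np.float64(154.25)), (np.int64(166), np.float64(149.75)), (np.int64(161), np.float64(145.0))]
[[-0.1, -0.9, 0.2], [-0.1, -1.6, 0.2], [-0.1, -2.3, 0.2], [-0.0, -3.0, 0.2], [0.1, -3.7, 0.2], [0.3, -4.4, 0.2], [0.6, -5.1, 0.2], [0.9, -5.7, 0.2], [1.3, -6.4, 0.2], [1.7, -6.9, 0.2], [2.2, -7.5, 0.2]]
```

Emit:
send_rows(
  rows=[-0.1, -0.9, 0.2, 0, -0.1, -1.6, 0.2, 0, -0.1, -2.3, 0.2, 0, 0, -3.0, 0.2, 0, 0.1, -3.7, 0.2, 0, 0.3, -4.4, 0.2, 0, 0.6, -5.1, 0.2, 0, 0.9, -5.7, 0.2, 0, 1.3, -6.4, 0.2, 0, 1.3, -6.4, 0.2, 0],
)

```text
time: 3.08
eef_pos: [0.4704, 0.0713, 0.0707]
orientation: [0.976, 0.216, 0.0, -0.0]
ft_force: [0.2, -0.5, -0.2]
opening: 0.006
```

```bash
python3 - <<'E'
from h import *
s=r.state();print(s["eef_pos"],s["ft_force"])
i=r.get_image("wrist"); cv2.imwrite("pics/w2.png",i["color"])
az=np.arange(168,118,-5.5); print([(a,tabaz(a,.082)) for a in az]); print(totool([pol(a,.082,.071) for a in az]))
E
```

```text
[0.4703641  0.07126389 0.07070609] [ 0.21798479 -0.50294288 -0.17243357]
[(np.float64(168.0), np.float64(151.5)), (np.float64(162.5), np.float64(146.5)), (np.float64(157.0), np.float64(141.25)), (np.float64(151.5), np.float64(136.25)), (np.float64(146.0), np.float64(131.5)), (np.float64(140.5), np.float64(126.5)), (np.float64(135.0), np.float64(121.75)), (np.float64(129.5), np.float64(117.0)), (np.float64(124.0), np.float64(111.25)), (np.float64(118.5), np.float64(104.75))]
[[0.2, -0.1, -0.0], [0.7, -0.8, -0.0], [1.3, -1.3, -0.0], [1.9, -1.8, -0.0], [2.5, -2.2, -0.0], [3.2, -2.6, -0.0], [3.9, -2.9, -0.0], [4.7, -3.2, -0.0], [5.5, -3.3, -0.0], [6.2, -3.4, -0.0]]
```

View pics/w2.png

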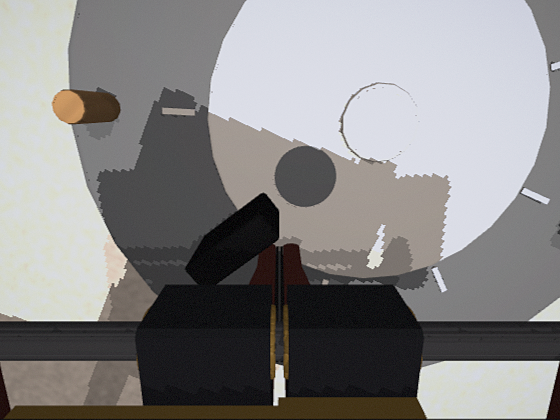

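The picture shows the tab (235,235) turned to the next tick, with the fingers just behind it. I'll carry on round.

Emit:
send_rows(
  rows=[0.7, -0.8, 0, 0, 1.3, -1.3, 0, 0, 1.9, -1.8, 0, 0, 2.5, -2.2, 0, 0, 3.2, -2.6, 0, 0, 3.9, -2.9, 0, 0, 4.7, -3.2, 0, 0, 5.2, -3.3, 0, 0, 5.2, -3.3, 0, 0],
)

```text
time: 3.88
eef_pos: [0.5049, 0.1225, 0.0708]
orientation: [0.976, 0.216, 0.001, -0.0]
ft_force: [-0.0, 0.3, 0.0]
opening: 0.006
```

```bash
python3 - <<'E'
from h import *
s=r.state();print(s["eef_pos"],s["ft_force"])
i=r.get_image("wrist"); cv2.imwrite("pics/w3.png",i["color"])
az=np.arange(125,92,-4); print([(a,tabaz(a,.082)) for a in az]); print(totool([pol(a,.082,.071) for a in az]))
E
```

```text
[0.50494353 0.12250907 0.07078725] [-0.02880191  0.25103919  0.04323708]
[(np.int64(125), np.float64(112.5)), (np.int64(121), np.float64(107.75)), (np.int64(117), np.float64(103.0)), (np.int64(113), np.float64(98.5)), (np.int64(109), np.float64(94.0)), (np.int64(105), np.float64(89.5)), (np.int64(101), np.float64(85.0)), (np.int64(97), np.float64(80.75)), (np.int64(93), np.float64(76.5))]
[[0.1, -0.1, -0.0], [0.6, -0.1, -0.0], [1.2, -0.2, -0.0], [1.8, -0.2, -0.0], [2.3, -0.1, -0.0], [2.9, -0.1, -0.0], [3.5, 0.0, -0.0], [4.0, 0.2, -0.0], [4.6, 0.4, -0.0]]
```

View pics/w3.png

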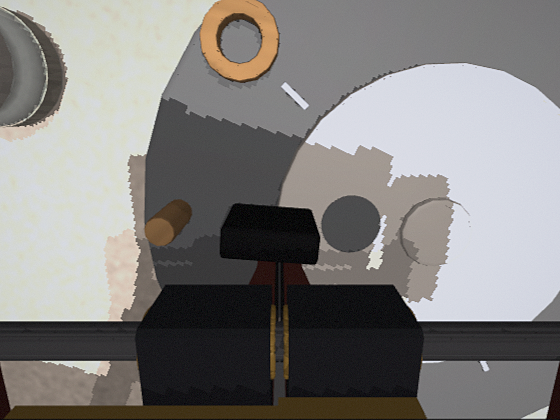

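The tab (270,230) is at the rod's position and the ring is ahead at (240,40). One last push, past half-way.

Emit:
send_rows(
  rows=[0.6, -0.1, 0, 0, 1.2, -0.2, 0, 0, 1.8, -0.2, 0, 0, 2.3, -0.1, 0, 0, 2.9, -0.1, 0, 0, 3.5, 0, 0, 0, 3.8, 0.1, 0, 0, 3.8, 0.1, 0, 0],
)

```text
time: 4.6
eef_pos: [0.5403, 0.1373, 0.0711]
orientation: [0.976, 0.216, 0.001, -0.0]
ft_force: [0.1, 0.2, 0.0]
opening: 0.006
```

```bash
python3 - <<'E'
from h import *
s=r.state();print(s["eef_pos"],s["ft_force"])
i=r.get_image("wrist"); cv2.imwrite("pics/w4.png",i["color"])
E
```

```text
[0.54033816 0.13726851 0.07108281] [0.11046517 0.21357862 0.00381181]
```

View pics/w4.png

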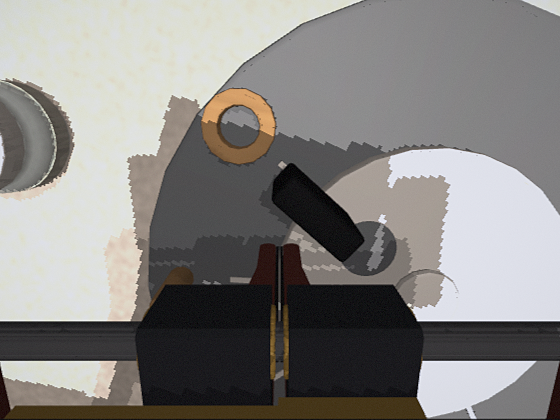

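The tab (320,215) has jumped ahead and points at the ring (240,125), clear of the fingertips. I'll back off a little, lift, and look again.

Emit:
send_rows(
  rows=[-1, 0, 0, 0, -1, 0, -2, 0, -1, 0, -5, 0, -1, 0, -8, 0, -2, 0, -11, 0, -4, 0, -13, 0, -7, 0, -13, 0, -10, 0, -13, 0, -10, 0, -13, 0, -10, 0, -13, 0],
)

```text
time: 5.48
eef_pos: [0.4461, 0.094, 0.2008]
orientation: [0.977, 0.215, -0.0, -0.0]
ft_force: [0.8, -0.3, 0.5]
opening: 0.007
```

```bash
python3 - <<'E'
from h import *
s=r.state(); i=r.get_image("wrist"); cv2.imwrite("pics/w5.png",i["color"])
print(s["eef_pos"],s["ft_force"])
T=np.eye(4); T[:3,:3]=R.from_quat(s["orientation"]).as_matrix(); T[:3,3]=s["eef_pos"]
i["world_from_camera"]=T@np.array(i["hand_eye"])
print("expected tab top, r62/r102, az72; ring:",proj(i,[pol(72,.062,.097),pol(72,.102,.097),pol(72,.131,.057)]).round())
i=r.get_image("scene"); cv2.imwrite("pics/sc5.png",cv2.resize(i["color"][120:300,130:430],None,fx=2.6,fy=2.6))
E
```

```text
[0.44606211 0.09399604 0.20082112] [ 0.81458695 -0.28069821  0.52974865]
expected tab top, r62/r102, az72; ring: [[329.  30.]
 [285. -16.]
 [255. -28.]]
```

View pics/w5.png

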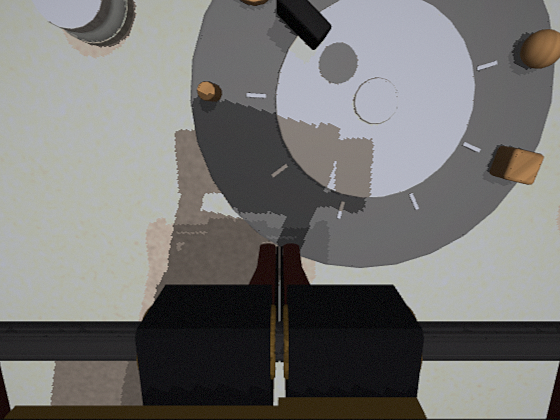

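View pics/sc5.png

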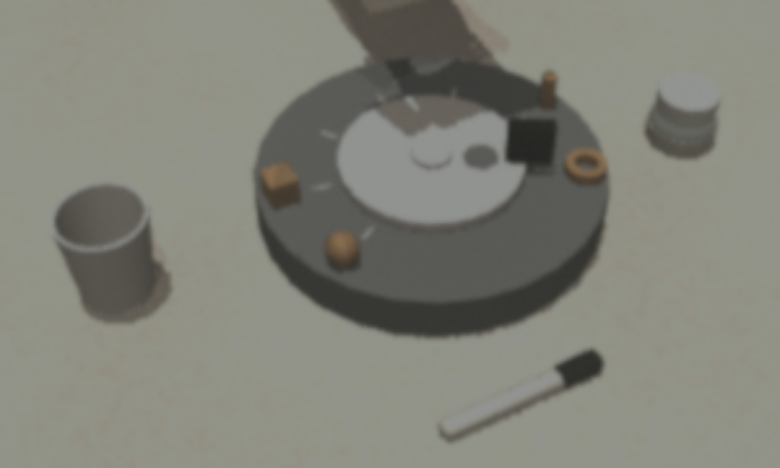

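The tab points at the ring in both pictures. In the wrist view its inner end is at about (322,40), close to the predicted (329,30). The jar, pot and marker look undisturbed. I'll let the arm settle, then hand in.

Emit:
send_rows(
  rows=[0, 0, 0, 0, 0, 0, 0, 0, 0, 0, 0, 0, 0, 0, 0, 0],
)

```text
time: 5.92
eef_pos: [0.4481, 0.0948, 0.2004]
orientation: [0.976, 0.216, -0.0, -0.0]
ft_force: [-0.4, 0.1, 0.3]
opening: 0.008
```

```bash
python3 - <<'E'
from h import *
print(np.abs(r.state()["qd"]).max(), r.state()["ft_force"]); print(r.job_done())
E
```

```text
0.004175711064031508 [-0.35386285  0.13630014  0.32210309]
the job is handed in; nothing more can be done
None
```

The tab now points at the ring sample, and the job was handed in at about 6 s. I pushed it with the shut fingertips clockwise from the front, through three clicks to the -120° position. Then I backed off and lifted clear.

- **Tab position:** the last wrist and scene pictures show it pointing at the ring. Its inner end was about 10 pixels from where I predicted it in the wrist view. I judged the final angle from the pictures and did not measure it in degrees.
- **Other objects:** the jar, pot and marker look to be where they were at the start. I checked these by eye and did not remeasure them.
- **Robot:** it is at rest about 0.2 m above the table and touching nothing, with wrist force readings near zero.
- **Push force:** every reading came at the end of a move, so I have no direct measurement of the force while pushing. That the cover turned is the evidence of contact.

No check failed or disagreed.

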